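# Pin the cell carriage to its adjustable bar

## Task

The cell carriage of the photometer has to be locked to the bar beneath it. Take the lock pin out of its stand, feed it down through the hole in the carriage, feel for the hidden hole in the bar by working the pin and the carriage gently along the bed, and, keeping hold of the pin, push it fully home until its collar sits on the carriage; then let go. Never force the pin, keep the carriage flat in its bed, and leave the glassware, the jar and the box alone.

Things in the scene. Friction and masses are not known exactly. Their poses are not given: they have to be found in the camera images.
- pin_center (a point): Lock pin, loose, 87 mm, 90 g, upright in the stand. From the tip up: steel shank 10 mm thick, 42 mm long (lowest 3 mm taper to 8 mm); round collar 22 mm wide, 5 mm thick; black square grip 16 x 16 x 40 mm. This point: on the axis half-way up, 43.5 mm above the tip, 3.5 mm below the foot of the grip. z along the pin towards the grip, x and y square to the grip's sides.
- pin_tip (a point): Centre of the pin's lower end, same axes as pin_center. When the pin is home this point is 8 mm above the bench.
- stand: Fixed grey block 64 x 64 x 50 mm with a vertical 14 mm hole through its middle, in which the pin hangs by its collar. Origin: centre of its underside, z up.
- bed: Fixed aluminium bed of the carriage, rails 47 mm high. Origin at bench level beneath the line of holes; the bed reaches from -40 to +90 mm along its x and 80 mm either way along its y, z up. The carriage lies on it at height 40 mm; rails leave it 1.5 mm each way in x and end stops 22 mm each way in y.
- bar_middle (a point): Middle of the bed's channel, 40 mm above the bed's origin. Hidden here under the carriage is a 12 mm thick steel bar, its top at this height, with one 12 mm hole at x = 0 of the bed. The bar is clamped somewhere from -18 to +18 mm along the bed's y; where is not measured and must be felt for. Off the hole, a tip stops hard at this height. The bar does not give way.
- catch (a point): Between two spring shoes under the bar, in mid-range, 22 mm above the bench; they move with the bar. A tip that has passed the bar meets them about 25 mm above the bench: a push of about 5 to 10 N slides the shank between them; the pin does not fall home by its weight. More than 40 N between pin and bed, bar or carriage counts as forcing.
- carriage_hole (a point): Centre of the upper mouth of the carriage's 12 mm hole, 50 mm above the bench. The carriage is a loose plate 100 mm along y, 10 mm thick, 450 g, axes as the bed's, from 30 mm in -x to 80 mm in +x of the hole. A black block with glass cells stands 39 to 73 mm off in +x, 42 mm above this point. The pin in its hole drags the carriage along the bed's y.
- jar: White jar, 72 mm in diameter, 80 mm high, a bystander. Origin: centre of its underside.
- flask_a: Glass flask with a long neck, 60 mm in diameter, 122 mm high, a bystander. Origin: centre of its underside.
- flask_b: Another such glass flask, a bystander. Origin: centre of its underside.
- cellbox: Blue flat box 75 x 110 x 30 mm, a bystander. Origin: centre of its underside.
Mind the look-alikes: they are no part of the job. There is more than one size of the stand; the job needs the larger. Of the things that look like the part that bears pin_center, the larger one is meant.

How it is judged:
On the way, in this order (a step that is already met when the one before it is completed fails the run):
1. the pin is drawn out of its stand (z of pin_tip in the frame of stand above 0.055 m), for 0.1 s.
2. the pin's tip is in the hole of the carriage (x of pin_tip in the frame of carriage_hole between -0.004 and 0.004 m and y of pin_tip in the frame of carriage_hole between -0.004 and 0.004 m and z of pin_tip in the frame of carriage_hole below -0.005 m), for 0.1 s.
3. the pin is pushed home through carriage and bar while held (x of pin_tip in the frame of carriage_hole between -0.004 and 0.004 m and y of pin_tip in the frame of carriage_hole between -0.004 and 0.004 m and z of pin_tip in the frame of carriage_hole below -0.0395 m and z of pin_tip in the frame of bed below 0.011 m and angle between pin_tip's own z axis and vertical below 0.12 rad and contact force between the fingers and pin above 1 N), for 0.1 s.
At the end, for the whole second after the job is handed in: Pin released, at rest and upright (0.12 rad) through the holes of carriage and bar (tip within 4 mm of the carriage hole's axis each way), collar within 2.5 mm of the carriage, tip under 11 mm above the bench; carriage flat in its bed (hole mouth under 52.5 mm, tilt under 0.04 rad) (x of pin_tip in the frame of carriage_hole between -0.004 and 0.004 m and y of pin_tip in the frame of carriage_hole between -0.004 and 0.004 m and z of pin_tip in the frame of carriage_hole below -0.0395 m and z of pin_tip in the frame of bed below 0.011 m and angle between pin_tip's own z axis and vertical below 0.12 rad and z of carriage_hole in the frame of bed below 0.0525 m and angle between carriage_hole's own z axis and vertical below 0.04 rad and linear speed of pin below 0.02 m/s and not (contact force between the fingers and pin above 0.1 N)); the robot touches nothing.
It fails at once if the pin is forced: more than 40 N on the bed or bar (contact force between pin and bed above 40 N).
It fails at once if the pin is forced: more than 40 N on the carriage (contact force between pin and carriage above 40 N).
It fails at once if the carriage is tipped or lifted from its bed (angle between carriage_hole's own z axis and vertical above 0.12 rad or z of carriage_hole in the frame of bed above 0.06 m).
It fails at once if the jar, a flask or the box is disturbed (moved 20 mm or tipped 0.3 rad) (distance of any of jar, flask_a, flask_b, cellbox from where it was at the start of the episode above 0.02 m or angle between any of jar, flask_a, flask_b, cellbox's own z axis and vertical above 0.3 rad).
It also fails if it takes over 64 s, if anything falls off the work surface, if the arm or the gripper's body presses on something with over 40 N, if the wrist force passes 120 N, or if a joint passes its speed limit or range.

## Robot

A 7-joint arm with a two-finger parallel gripper is mounted at the origin on the work surface. World frame = base frame: x ahead of the robot, y to its left, z up, the work surface at z = 0. Lengths are in m, angles in rad, forces in N, time in s.
With the tool pointing down it reaches from about 0.4 to 0.875 m from the base axis. Payload 6.5 kg.
Tool frame: the origin (TCP) lies midway between the tips of the shut fingers; the grasp point (between the pads) lies 19 mm behind it (robot.grip_depth is the distance from the TCP to the grasp point, in m); z points along the fingers, x is the direction in which the jaws open and shut, and the axes are right-handed (so a half turn about z gives the same grasp; the last joint's range is limited). The gripper opens to 88 mm and grips with 3 to 60 N. Pads are 18 mm wide; open, the fingers measure 123 mm over their backs; the gripper's body (75 mm by 187 mm) begins 45 mm behind the grasp point.
Start: joints at [-1.224, 0.536, -0.004, 1.538, 0.003, 1.067, -0.071], TCP at [0.261, 0.595, 0.239] pointing down, gripper open.
Joint ranges: [-2.7, 2.7], [-0.37, 2.16], [-1.27, 1.26], [0.24, 2.4], [-1.31, 4.45], [0.19, 1.91], [-2.76, 2.76]. Speed limits (rad/s): [2.39, 2.39, 3.14, 3.14, 3.14, 3.14, 3.14].

## Interface

Orientations are given as a unit quaternion [x, y, z, w].
In Python, from station import robot, viewer gives the robot as it stands.
- The arm moves only by the tool step_arm, never from a script. Its argument "motion" is a list of rows, each an object of numbers: "claw": the finger opening in mm, from 0 to 88.1; "x", "y", "z": the shift along the world's x, y, z in units of 40 mm (1.0 is 40 mm); "yaw": the turn about the world's z in degrees. A call has 1 to 5 rows; each row is the pose to reach, as a shift and turn from the pose commanded when the call began; what a row does not reach only later rows make up. A row lasts 1/8 s, in which the tool goes at most 62.5 mm and 10.7 degrees, less where a joint would pass 70% of its speed; a pose out of reach is approached as far as the arm can. A call with a gripper value outside its range is refused whole. The fingers move at their own pace and stop on an object; "squeeze" is the grip in N (left out, the last holds). Time passes only in rows, so rows that repeat a pose let the fingers close. It gives the time, the measured TCP pose, the force and the opening at its end, in the units of the state.
- robot.observe(): the state, without advancing time (a new reading comes with each control period).
- viewer.grab_frame(name): name is "side" or "top"; returns a dict with "color" (480x640x3 uint8, blue, green, red), "range_z" (480x640 float32, m along the optical axis (not along the pixel's ray), 0 where there is no reading), "vertical_fov" (degrees; the focal length in pixels is half the picture's height over the tangent of half this angle, whatever the lens; pixels are square), "cx", "cy" (the principal point, pixels), "eye" and "attitude" of the camera in the world. Camera axes: x right, y up, looking along -z (the intrinsics and any distortion apply to the point x, -y, -z); pixel columns grow to the right and rows downward; lengths in m; the calibration is good to about 2 mm. A picture is of the moment at which its call begins.
- robot.job_done(): hands the job in, once; it reports no verdict.
The state is a dict: "time_s": time; "joint_pos": joint angles; "qd": joint speeds; "joint_torque": joint torques, N m; "eef_pos": TCP position; "tool_rot": TCP orientation; "contact_force": force on the tool from outside, world axes, zero at the start; "wrist_torque": the same for the moment, N m; "width": opening from 0.0 (shut) to 1.0 (fully open).
Only numpy, scipy, OpenCV 4.12 (cv2) and the standard library are available. Lean on these libraries where they do the work, as an engineer would, in place of code of your own. Each camera call takes 0.05 s, during which the arm holds its last target. There are 200 camera calls.

## Working session

There is one attempt and no reset: what is moved stays moved. The work goes in short steps, Python scripts to look and compute and a tool call to move; the robot and the scene stay as the last step left them, time stands still between calls to the robot, and variables do not carry over. Pictures are saved under pics/ and viewed, about 8 in all and at most 12, crops included, and the job is handed in when it is done.

Besides the shell and the picture viewer there is one more tool, called after "Emit:" in YAML: its name, and indented under it one key for each argument. step_arm: Moves the arm, as the interface text tells. Its arguments: {"type":"object","properties":{"motion":{"type":"array","items":{"type":"object","properties":{"claw":{"type":"number"},"x":{"type":"number"},"y":{"type":"number"},"z":{"type":"number"},"yaw":{"type":"number"}}}},"squeeze":{"type":"number"}},"required":["motion"]}

```bash
mkdir -p pics; ls; cat > h.py <<'E'
import numpy as np,cv2
from scipy.spatial.transform import Rotation as R
from station import robot, viewer
def grab(n,save=None):
    f=viewer.grab_frame(n)
    if save: cv2.imwrite('pics/'+save,f['color'])
    return f
def cloud(f):
    h,w=f['range_z'].shape; F=h/2/np.tan(np.radians(f['vertical_fov'])/2)
    u,v=np.meshgrid(np.arange(w),np.arange(h)); d=f['range_z']
    P=np.stack([(u-f['cx'])/F*d,-(v-f['cy'])/F*d,-d],-1)
    a=np.array(f['attitude']); r=R.from_quat(a).as_matrix() if a.size==4 else a.reshape(3,3)
    return P@r.T+np.array(f['eye'])
E
python3 - <<'E'
from h import *
for n in('side','top'):
    f=grab(n,n+'0.png'); print({k:v for k,v in f.items() if k not in('color','range_z')}); np.save(n+'0.npy',cloud(f))
print(robot.observe())
E
```

```text
pics
{'vertical_fov': 57.916306432834574, 'cx': 325.16468489382993, 'cy': 237.38302770724619, 'eye': array([ 0.44270583, -0.4399164 ,  0.5409925 ]), 'attitude': array([ 0.37391082, -0.07647975, -0.19776724,  0.9029007 ])}
{'vertical_fov': 50.843065184610346, 'cx': 319.52821593995714, 'cy': 243.2940743438189, 'eye': array([ 0.51369986, -0.00748864,  0.93573507]), 'attitude': array([-0.03940675,  0.06642253,  0.70677104, -0.70321394])}
{'time_s': 0.1, 'joint_pos': array([-1.22420275,  0.53709454, -0.00443056,  1.53872137,  0.00260643,
        1.06731282, -0.07119689]), 'qd': array([ 0.00050969, -0.00200915,  0.00184575, -0.00040901,  0.00090891,
       -0.00033681, -0.00031623]), 'joint_torque': array([ 2.15498731e-03, -5.72078133e+01,  9.93735306e-01, -2.52225834e+01,
       -5.61044854e-02,  1.35383994e-02,  6.38891743e-05]), 'eef_pos': array([0.26056305, 0.59490565, 0.23794474]), 'tool_rot': array([ 8.36989868e-01,  5.47217850e-01, -6.04729349e-04,  4.68867994e-04]), 'contact_force': array([-0.36935095,  0.34717919, -0.13324788]), 'wrist_torque': array([ 0.01237564, -0.02429741, -0.04073576]), 'width': 1.0056774252477012}
```

View pics/top0.png

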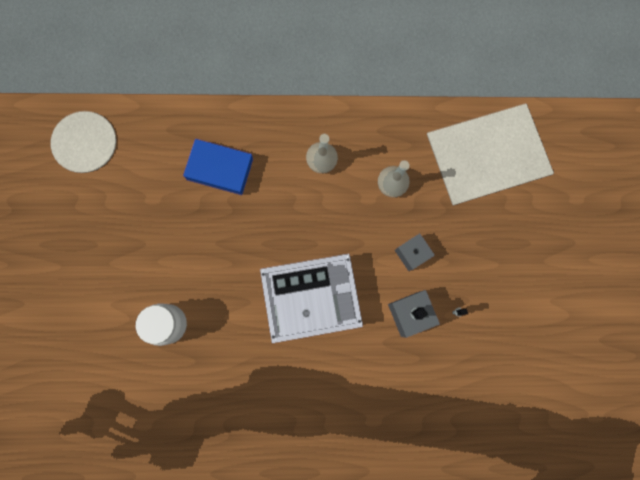

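View pics/side0.png

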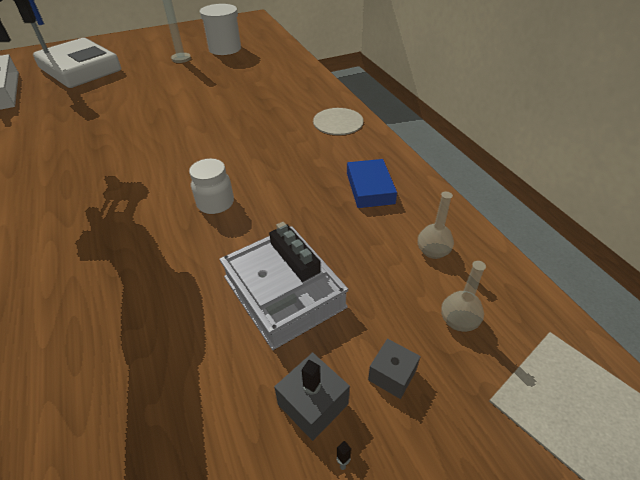

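Candidates for the pin: the one in the large stand (top 419,313; side 311,375) and a small look-alike on the bench (top 461,312; side 344,452). For the stand: large (top 414,314) and small (415,252). I choose the pin in the large stand. The carriage hole is at top (306,313), side (263,273).

```bash
python3 - <<'E'
from h import *
T=np.load('top0.npy');S=np.load('side0.npy')
def reg(P,r0,r1,c0,c1,z0,z1):
    p=P[r0:r1,c0:c1].reshape(-1,3); p=p[(p[:,2]>z0)&(p[:,2]<z1)]
    rc=cv2.minAreaRect((p[:,:2]*1000).astype(np.float32)); print(len(p),p.mean(0).round(4),rc,'zmed',np.median(p[:,2]).round(4))
print('grip');reg(T,295,330,405,435,.085,.12);reg(S,345,400,290,330,.06,.12)
print('stand top');reg(T,280,345,380,450,.045,.054);reg(S,340,440,265,360,.045,.054)
print('bed');reg(T,245,350,250,370,.03,.06);
print('bed rails');reg(T,245,350,250,370,.0435,.0485);print('carr');reg(T,245,350,250,370,.0485,.055);print('block');reg(T,245,350,250,370,.07,.12)
for n,(u,v),P in(('t',(306,313),T),('s',(263,273),S)):print(n,P[v-6:v+7:3,u-6:u+7:3].reshape(-1,3).round(3)[[2,7,10,11,12,13,14,17,22]])
a=cv2.imread('pics/top0.png')[240:350,250:450];b=cv2.imread('pics/side0.png')[215:415,210:360]
cv2.imwrite('pics/c0.png',cv2.resize(a,None,fx=4,fy=4,interpolation=2));cv2.imwrite('pics/c1.png',cv2.resize(b,None,fx=3,fy=3,interpolation=2))
E
```

```text
grip
105 [ 0.5228 -0.2085  0.0937] ((522.860595703125, -209.07510375976562), (16.083728790283203, 16.00932502746582), 37.2667121887207) zmed 0.0942
440 [ 0.5218 -0.2168  0.0842] ((522.9403076171875, -213.85206604003906), (16.988983154296875, 16.17304039001465), 35.68132019042969) zmed 0.0888
stand top
1189 [ 0.5225 -0.2082  0.0498] ((522.86083984375, -209.37742614746094), (64.26192474365234, 65.12599182128906), 21.068309783935547) zmed 0.0498
2334 [ 0.5212 -0.2183  0.0494] ((522.9634399414062, -213.3240203857422), (64.52413940429688, 65.04225158691406), 20.58489418029785) zmed 0.0494
bed
5096 [ 0.5462 -0.0255  0.0469] ((551.9108276367188, -25.94709014892578), (130.04457092285156, 160.41868591308594), 9.654869079589844) zmed 0.0481
bed rails
1627 [ 0.5473 -0.0235  0.0468] ((551.9373779296875, -25.94110107421875), (129.99488830566406, 160.14137268066406), 9.607973098754883) zmed 0.0469
carr
2289 [ 0.5357 -0.0164  0.0503] ((551.95263671875, -25.786766052246094), (128.74998474121094, 158.8034210205078), 9.538836479187012) zmed 0.0502
block
1119 [ 0.5798 -0.0082  0.0792] ((580.2579956054688, -8.352134704589844), (34.07587432861328, 96.00406646728516), 9.701617240905762) zmed 0.0764
t [[ 0.535 -0.018  0.05 ]
 [ 0.531 -0.018  0.026]
 [ 0.525 -0.007  0.046]
 [ 0.525 -0.012  0.04 ]
 [ 0.525 -0.018  0.011]
 [ 0.525 -0.023  0.008]
 [ 0.525 -0.028  0.05 ]
 [ 0.52  -0.018  0.027]
 [ 0.515 -0.017  0.049]]
s [[ 0.531 -0.009  0.049]
 [ 0.529 -0.015  0.049]
 [ 0.519 -0.018  0.05 ]
 [ 0.524 -0.015  0.045]
 [ 0.528 -0.015  0.043]
 [ 0.531 -0.02   0.046]
 [ 0.535 -0.024  0.049]
 [ 0.527 -0.017  0.037]
 [ 0.523 -0.033  0.05 ]]
```

View pics/c0.png

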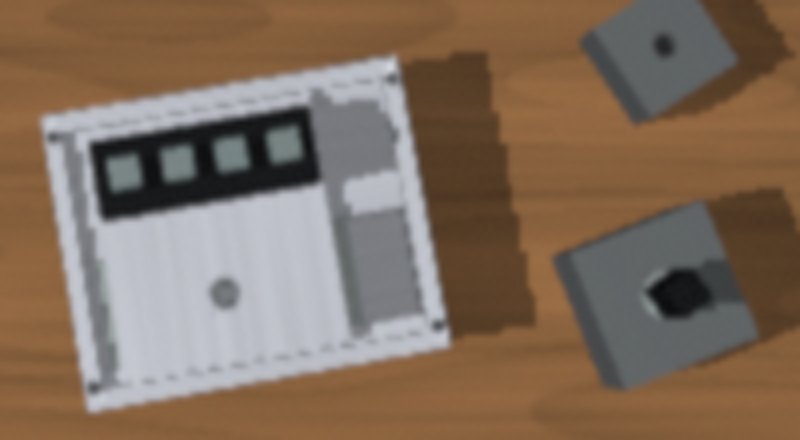

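View pics/c1.png

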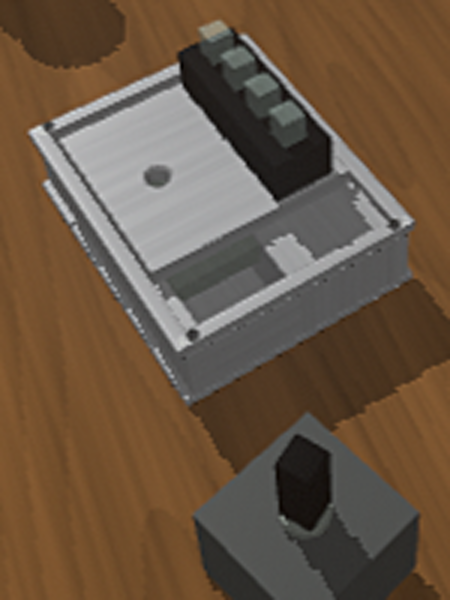

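The large pin's grip sits square at about 36.5° (mod 90°). The bed is yawed 9.6°, and its carriage is about +12 mm off mid-bed. Moving to above the pin with a jaw direction of -53.5°.

Emit:
step_arm:
  motion:
    - {"x": 1.3, "y": -1.2, "yaw": -10, "claw": 40}
    - {"x": 2.4, "y": -2.4, "yaw": -20, "claw": 40}
    - {"x": 3.2, "y": -3.6, "yaw": -30, "claw": 40}
    - {"x": 4.0, "y": -4.8, "yaw": -40, "claw": 40}
    - {"x": 4.6, "y": -6.2, "yaw": -50, "claw": 40}
  squeeze: 40

```text
$.motion[0]: bad value
```

```bash
python3 - <<'E'
from h import *
def ray(n,u,v,z):
    f=viewer.grab_frame(n); F=240/np.tan(np.radians(f['vertical_fov'])/2)
    d=R.from_quat(f['attitude']).apply([(u-f['cx'])/F,-(v-f['cy'])/F,-1]); e=np.array(f['eye']); return (e+d*(z-e[2])/d[2]).round(4)
print(ray('top',305.9,313.2,.05),ray('side',262.7,273.7,.05))
S=np.load('side0.npy');p=S[215:350,215:350].reshape(-1,3)
p=p[(p[:,2]>.035)&(p[:,2]<.056)];print(cv2.minAreaRect((p[:,:2]*1000).astype(np.float32)))
T=np.load('top0.npy');q=T[300:325,450:475].reshape(-1,3);print(q[:,2].max(),q[q[:,2]>.02].mean(0))
E
```

```text
[ 0.5246 -0.0173  0.05  ] [ 0.5259 -0.0229  0.05  ]
((552.6085815429688, -30.37194061279297), (130.62347412109375, 161.92022705078125), 9.33360481262207)
0.9357350721371049 [ 0.52486211 -0.28617418  0.06006026]
```

Emit:
step_arm:
  motion:
    - {"x": 1.0, "y": -1.0, "z": 0, "yaw": -10, "claw": 40}
    - {"x": 2.0, "y": -2.0, "z": 0, "yaw": -20, "claw": 40}
    - {"x": 3.0, "y": -3.0, "z": 0, "yaw": -30, "claw": 40}
    - {"x": 3.8, "y": -4.2, "z": 0, "yaw": -40, "claw": 40}
    - {"x": 4.4, "y": -5.6, "z": 0, "yaw": -50, "claw": 40}
  squeeze: 40

```text
time_s: 0.82
eef_pos: [0.438, 0.3699, 0.2387]
tool_rot: [0.99, 0.139, 0.0, -0.0]
contact_force: [0.2, 0.6, -0.3]
width: 0.467
```

Emit:
step_arm:
  motion:
    - {"x": 0.3, "y": -1.5, "z": 0, "yaw": -10, "claw": 40}
    - {"x": 0.6, "y": -3.0, "z": 0, "yaw": -20, "claw": 40}
    - {"x": 0.9, "y": -4.5, "z": 0, "yaw": -30, "claw": 40}
    - {"x": 1.2, "y": -6.0, "z": 0, "yaw": -40, "claw": 40}
    - {"x": 1.5, "y": -7.5, "z": 0, "yaw": -50, "claw": 40}

```text
time_s: 1.45
eef_pos: [0.4969, 0.0696, 0.2389]
tool_rot: [0.956, -0.292, 0.0, -0.0]
contact_force: [0.8, 0.4, 0.3]
width: 0.457
```

Emit:
step_arm:
  motion:
    - {"x": 0.2, "y": -1.5, "z": 0, "yaw": -10, "claw": 40}
    - {"x": 0.4, "y": -3.0, "z": 0, "yaw": -19, "claw": 40}
    - {"x": 0.5, "y": -4.5, "z": 0, "yaw": -19, "claw": 40}
    - {"x": 0.6, "y": -6.0, "z": 0, "yaw": -19, "claw": 40}
    - {"x": 0.6, "y": -7.0, "z": 0, "yaw": -19, "claw": 40}

```text
time_s: 2.08
eef_pos: [0.5204, -0.2117, 0.2388]
tool_rot: [0.896, -0.444, 0.0, 0.0]
contact_force: [0.1, 0.8, -1.0]
width: 0.456
```

Emit:
step_arm:
  motion:
    - {"x": 0.05, "y": 0, "z": -1.4, "yaw": -0.8, "claw": 40}
    - {"x": 0.05, "y": 0, "z": -2.6, "yaw": -0.8, "claw": 40}
    - {"x": 0.05, "y": 0, "z": -3.2, "yaw": -0.8, "claw": 40}
    - {"x": 0.05, "y": 0, "z": -3.2, "yaw": -0.8, "claw": 40}

```text
time_s: 2.58
eef_pos: [0.5214, -0.2081, 0.1091]
tool_rot: [0.893, -0.45, -0.002, 0.0]
contact_force: [0.0, 0.1, 0.0]
width: 0.453
```

```bash
python3 - <<'E'
from h import *
a=grab('side')['color'][300:440,250:390]; cv2.imwrite('pics/d.png',cv2.resize(a,None,fx=4,fy=4,interpolation=2)); print(robot.observe()['eef_pos'])
E
```

```text
[ 0.5224844  -0.20863151  0.11059471]
```

View pics/d.png

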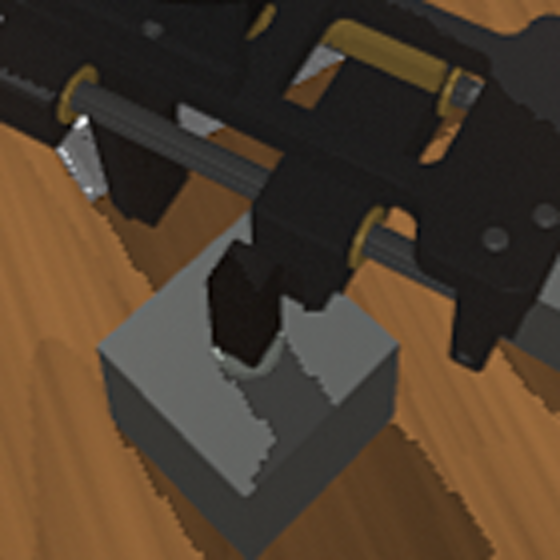

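```bash
python3 - <<'E'
from h import *
s=robot.observe();p=s['eef_pos'];Rt=R.from_quat(s['tool_rot']);print(p,s['tool_rot'],s['width'])
for n in('side','top'):
    f=grab(n,'e_'+n+'.png');F=240/np.tan(np.radians(f['vertical_fov'])/2)
    for o in([0,0,0],[.02,0,0],[-.02,0,0],[.035,0,0],[-.035,0,0],[0,0,-.06]):
        c=R.from_quat(f['attitude']).inv().apply(p+Rt.apply(o)-f['eye']); q=(f['cx']+F*c[0]/-c[2],f['cy']+F*-c[1]/-c[2]); print(n,o,np.round(q,1),'in crop',np.round((np.array(q)-[250,300])*4))
E
```

```text
[ 0.5224844  -0.20863151  0.11059471] [ 8.93146246e-01 -4.49766015e-01 -5.29561178e-04  1.88798028e-04] 0.45197767046750525
side [0, 0, 0] [307.9 356.7] in crop [232. 227.]
side [0.02, 0, 0] [323.8 364.7] in crop [295. 259.]
side [-0.02, 0, 0] [292.4 348.9] in crop [170. 196.]
side [0.035, 0, 0] [336.  370.8] in crop [344. 283.]
side [-0.035, 0, 0] [281.2 343.2] in crop [125. 173.]
side [0, 0, -0.06] [305.7 326.1] in crop [223. 104.]
top [0, 0, 0] [423.5 313.2] in crop [694.  53.]
top [0.02, 0, 0] [433.  305.8] in crop [732.  23.]
top [-0.02, 0, 0] [414.  320.6] in crop [656.  83.]
top [0.035, 0, 0] [440.  300.2] in crop [760.   1.]
top [-0.035, 0, 0] [406.9 326.3] in crop [628. 105.]
top [0, 0, -0.06] [433.1 312.6] in crop [732.  51.]
```

The crop shows the fingers straddling the grip: tips near crop (145,220) and (305,300), grip between them. Going down to grasp.

Emit:
step_arm:
  motion:
    - {"x": 0, "y": -0.02, "z": -0.5, "yaw": 0, "claw": 40}
    - {"x": 0, "y": -0.02, "z": -1.0, "yaw": 0, "claw": 40}
    - {"x": 0, "y": -0.02, "z": -1.25, "yaw": 0, "claw": 40}
    - {"x": 0, "y": -0.02, "z": -1.25, "yaw": 0, "claw": 40}

```text
time_s: 3.22
eef_pos: [0.522, -0.2092, 0.0596]
tool_rot: [0.893, -0.45, -0.001, 0.0]
contact_force: [-0.5, -0.3, 0.1]
width: 0.452
```

Emit:
step_arm:
  motion:
    - {"x": 0, "y": 0, "z": 0, "yaw": 0, "claw": 10}
    - {"x": 0, "y": 0, "z": 0, "yaw": 0, "claw": 10}
    - {"x": 0, "y": 0, "z": 0, "yaw": 0, "claw": 10}
    - {"x": 0, "y": 0, "z": 0, "yaw": 0, "claw": 10}
  squeeze: 40

```text
time_s: 3.72
eef_pos: [0.5232, -0.2096, 0.0612]
tool_rot: [0.893, -0.45, 0.0, -0.0]
contact_force: [-0.3, 0.5, 3.2]
width: 0.174
```

Emit:
step_arm:
  motion:
    - {"x": 0, "y": 0, "z": 0.7, "yaw": 0, "claw": 10}
    - {"x": 0, "y": 0, "z": 1.4, "yaw": 0, "claw": 10}
    - {"x": 0, "y": 0, "z": 2.0, "yaw": 0, "claw": 10}
    - {"x": 0, "y": 0, "z": 2.0, "yaw": 0, "claw": 10}

```text
time_s: 4.22
eef_pos: [0.5238, -0.2097, 0.142]
tool_rot: [0.893, -0.45, 0.001, -0.0]
contact_force: [-0.1, -0.3, -1.4]
width: 0.179
```

```bash
python3 - <<'E'
from h import *
f=grab('side');c=f['color'];np.save('s1.npy',cloud(f)); cv2.imwrite('pics/f.png',cv2.resize(c[230:430,220:400],None,fx=3,fy=3,interpolation=2)); s=robot.observe();print(s['eef_pos'],s['contact_force'],s['tool_rot'])
E
```

```text
[ 0.52301411 -0.20923816  0.14078029] [-0.16629779  0.26517476 -0.87250321] [ 8.93238400e-01 -4.49583048e-01  4.39137960e-04 -2.26380763e-04]
```

View pics/f.png

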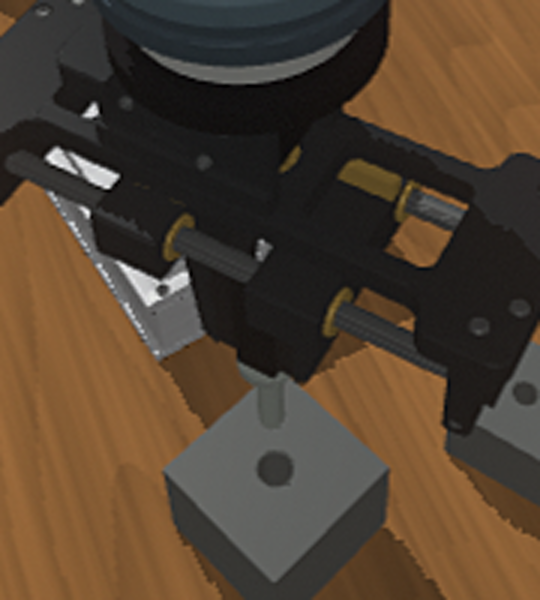

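Pin is held straight and clear of the stand. Carrying it over the carriage hole.

Emit:
step_arm:
  motion:
    - {"x": 0.02, "y": 1.0, "z": 0, "yaw": -9, "claw": 10}
    - {"x": 0.04, "y": 2.2, "z": 0, "yaw": -18, "claw": 10}
    - {"x": 0.04, "y": 3.4, "z": 0, "yaw": -27, "claw": 10}
    - {"x": 0.04, "y": 4.4, "z": 0, "yaw": -27, "claw": 10}
    - {"x": 0.04, "y": 4.8, "z": 0, "yaw": -27, "claw": 10}

```text
time_s: 4.9
eef_pos: [0.5235, -0.0148, 0.1393]
tool_rot: [0.765, -0.644, -0.001, 0.001]
contact_force: [0.4, -0.2, -0.4]
width: 0.175
```

Emit:
step_arm:
  motion:
    - {"x": 0, "y": 0, "z": -0.4, "yaw": 0, "claw": 10}
    - {"x": 0, "y": 0, "z": -0.65, "yaw": 0, "claw": 10}
    - {"x": 0, "y": 0, "z": -0.65, "yaw": 0, "claw": 10}
    - {"x": 0, "y": 0, "z": -0.65, "yaw": 0, "claw": 10}

```text
time_s: 5.4
eef_pos: [0.5244, -0.0187, 0.1147]
tool_rot: [0.763, -0.647, 0.0, 0.0]
contact_force: [0.1, -0.8, -0.8]
width: 0.176
```

```bash
python3 - <<'E'
from h import *
f=grab('side');c=f['color']; cv2.imwrite('pics/g.png',cv2.resize(c[210:330,200:350],None,fx=5,fy=5,interpolation=2)); s=robot.observe();print(s['time_s'],s['eef_pos'],s['contact_force'],s['tool_rot'])
F=240/np.tan(np.radians(f['vertical_fov'])/2)
for z in(.0532,.0532+.042):
    c=R.from_quat(f['attitude']).inv().apply(s['eef_pos']-[0,0,z]+[0,0,0 if z<.06 else .084]-f['eye']); q=np.array((f['cx']+F*c[0]/-c[2],f['cy']+F*-c[1]/-c[2])); print((q-[200,210])*5)
E
```

```text
5.45 [ 0.52457977 -0.01832905  0.11494683] [ 0.27634757  0.43575454 -1.03379915] [ 7.63065051e-01 -6.46321637e-01  2.55047800e-04 -6.52419547e-05]
[299.75897025 283.11154906]
[282.24937155 184.13072345]
```

View pics/g.png

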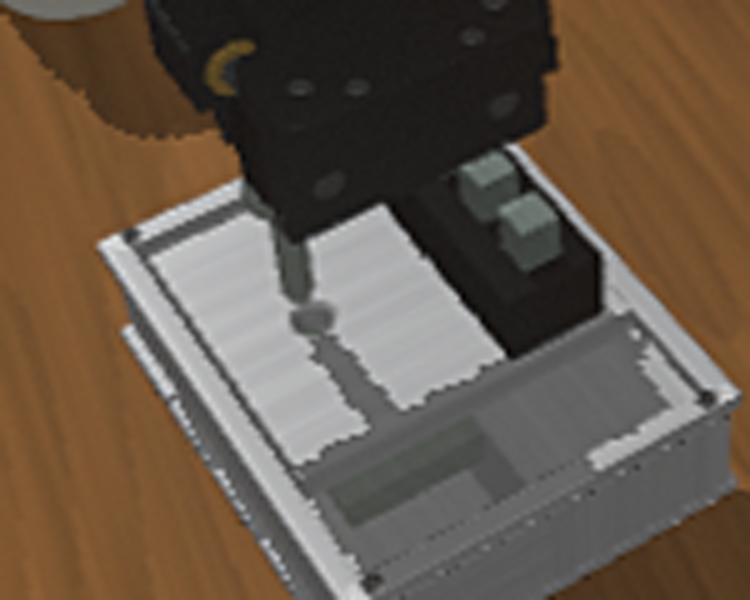

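```bash
python3 - <<'E'
from h import *
f=grab('side');F=240/np.tan(np.radians(f['vertical_fov'])/2)
for u,v in((262.4,273.8),(261.95,270.6)):
    d=R.from_quat(f['attitude']).apply([(u-f['cx'])/F,-(v-f['cy'])/F,-1]);e=f['eye'];print(e+d*(.05-e[2])/d[2])
s=robot.observe();print(s['eef_pos'],s['contact_force'])
E
```

```text
[ 0.52541402 -0.02291082  0.05      ]
[ 0.52679885 -0.01672123  0.05      ]
[ 0.52463363 -0.01806425  0.11500893] [-0.27044191  0.97932864 -1.04787979]
```

Emit:
step_arm:
  motion:
    - {"x": 0.03, "y": 0.03, "z": 0, "yaw": 0, "claw": 10}
    - {"x": 0.03, "y": 0.03, "z": -0.15, "yaw": 0, "claw": 10}
    - {"x": 0.03, "y": 0.03, "z": -0.3, "yaw": 0, "claw": 10}
    - {"x": 0.03, "y": 0.03, "z": -0.36, "yaw": 0, "claw": 10}
    - {"x": 0.03, "y": 0.03, "z": -0.36, "yaw": 0, "claw": 10}

```text
time_s: 6.12
eef_pos: [0.5272, -0.0163, 0.1021]
tool_rot: [0.763, -0.646, 0.001, -0.001]
contact_force: [-2.4, 0.7, 21.6]
width: 0.176
```

Emit:
step_arm:
  motion:
    - {"x": 0, "y": 0, "z": 0.14, "yaw": 0, "claw": 10}
    - {"x": 0, "y": 0, "z": 0.14, "yaw": 0, "claw": 10}

```text
time_s: 6.38
eef_pos: [0.5256, -0.0162, 0.1059]
tool_rot: [0.764, -0.646, 0.0, -0.0]
contact_force: [-0.2, -0.1, -0.8]
width: 0.176
```

```bash
python3 - <<'E'
from h import *
f=grab('side');c=f['color']; cv2.imwrite('pics/i.png',cv2.resize(c[245:295,235:295],None,fx=12,fy=12,interpolation=2)); s=robot.observe();print(s['time_s'],s['eef_pos'],s['contact_force'],s['tool_rot'])
F=240/np.tan(np.radians(f['vertical_fov'])/2)
for o in([0,0,0],[.005,0,0],[0,.005,0],[0,0,-.005]):
    c=R.from_quat(f['attitude']).inv().apply(s['eef_pos']-[0,0,.0532]+np.array(o)-f['eye']); q=np.array((f['cx']+F*c[0]/-c[2],f['cy']+F*-c[1]/-c[2])); print(((q-[235,245])*12).round(1))
E
```

```text
6.425 [ 0.52534568 -0.01614358  0.10559912] [-0.91060521 -0.54669795 -0.72540859] [ 7.63565825e-01 -6.45729965e-01 -1.15277294e-04  1.71884009e-04]
[308.5 295.1]
[347.  282.1]
[295.7 267.3]
[313.1 321.4]
```

View pics/i.png

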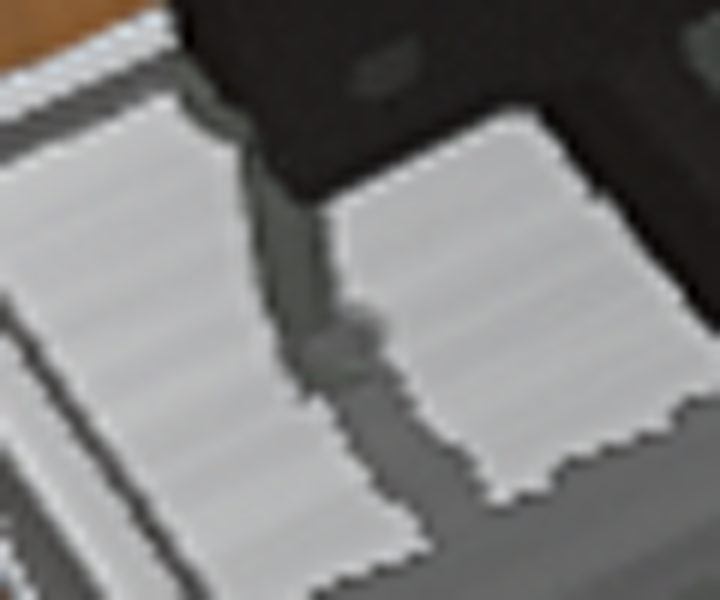

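Tip is near crop (313,333), the hole near (336,345), so the tip is about 2 mm short in +x. Shifting and touching lightly.

Emit:
step_arm:
  motion:
    - {"x": 0.045, "y": -0.015, "z": 0, "yaw": 0, "claw": 10}
    - {"x": 0.045, "y": -0.015, "z": -0.06, "yaw": 0, "claw": 10}
    - {"x": 0.045, "y": -0.015, "z": -0.12, "yaw": 0, "claw": 10}
    - {"x": 0.045, "y": -0.015, "z": -0.12, "yaw": 0, "claw": 10}

```text
time_s: 6.92
eef_pos: [0.5281, -0.017, 0.102]
tool_rot: [0.763, -0.646, 0.0, -0.001]
contact_force: [-2.5, 0.6, 13.0]
width: 0.178
```

Emit:
step_arm:
  motion:
    - {"x": 0, "y": 0, "z": 0.12, "yaw": 0, "claw": 10}
    - {"x": -0.055, "y": -0.04, "z": 0.12, "yaw": 0, "claw": 10}
    - {"x": -0.055, "y": -0.04, "z": 0.12, "yaw": 0, "claw": 10}
    - {"x": -0.055, "y": -0.04, "z": 0.05, "yaw": 0, "claw": 10}
    - {"x": -0.055, "y": -0.04, "z": 0.0, "yaw": 0, "claw": 10}

```text
time_s: 7.55
eef_pos: [0.526, -0.0185, 0.1019]
tool_rot: [0.763, -0.646, 0.0, -0.001]
contact_force: [-2.2, 0.5, 20.2]
width: 0.176
```

Emit:
step_arm:
  motion:
    - {"x": 0, "y": 0, "z": -0.01, "yaw": 0, "claw": 10}

```text
time_s: 7.68
eef_pos: [0.5259, -0.0186, 0.1014]
tool_rot: [0.763, -0.646, 0.0, -0.001]
contact_force: [0.7, -0.1, 0.2]
width: 0.178
```

Emit:
step_arm:
  motion:
    - {"x": 0, "y": 0, "z": -0.05, "yaw": 0, "claw": 10}
    - {"x": 0, "y": 0, "z": -0.08, "yaw": 0, "claw": 10}
    - {"x": 0, "y": 0, "z": -0.08, "yaw": 0, "claw": 10}

```text
time_s: 8.05
eef_pos: [0.5254, -0.0184, 0.0974]
tool_rot: [0.764, -0.646, 0.0, -0.0]
contact_force: [3.3, -0.9, -0.8]
width: 0.176
```

The pin dropped into the carriage hole (no vertical resistance). Next I lower to feel the bar.

Emit:
step_arm:
  motion:
    - {"x": 0.01, "y": 0, "z": -0.05, "yaw": 0, "claw": 10}
    - {"x": 0.01, "y": 0, "z": -0.1, "yaw": 0, "claw": 10}
    - {"x": 0.01, "y": 0, "z": -0.13, "yaw": 0, "claw": 10}
    - {"x": 0.01, "y": 0, "z": -0.13, "yaw": 0, "claw": 10}

```text
time_s: 8.55
eef_pos: [0.5258, -0.0184, 0.0927]
tool_rot: [0.763, -0.646, -0.0, -0.0]
contact_force: [1.0, -0.5, 5.5]
width: 0.18
```

Bar felt at TCP z 0.0927. Sweeping toward bed -y.

Emit:
step_arm:
  motion:
    - {"x": 0.0034, "y": -0.02, "z": -0.008, "yaw": 0, "claw": 10}
    - {"x": 0.0067, "y": -0.04, "z": -0.008, "yaw": 0, "claw": 10}
    - {"x": 0.01, "y": -0.06, "z": -0.008, "yaw": 0, "claw": 10}
    - {"x": 0.0134, "y": -0.08, "z": -0.008, "yaw": 0, "claw": 10}
    - {"x": 0.0168, "y": -0.1, "z": -0.008, "yaw": 0, "claw": 10}

```text
time_s: 9.18
eef_pos: [0.5261, -0.0199, 0.0925]
tool_rot: [0.764, -0.645, -0.002, -0.001]
contact_force: [-0.6, 5.2, 9.7]
width: 0.18
```

Emit:
step_arm:
  motion:
    - {"x": 0.0034, "y": -0.02, "z": 0, "yaw": 0, "claw": 10}
    - {"x": 0.0067, "y": -0.04, "z": 0, "yaw": 0, "claw": 10}
    - {"x": 0.01, "y": -0.06, "z": 0, "yaw": 0, "claw": 10}
    - {"x": 0.0134, "y": -0.08, "z": 0, "yaw": 0, "claw": 10}
    - {"x": 0.0168, "y": -0.1, "z": 0, "yaw": 0, "claw": 10}

```text
time_s: 9.8
eef_pos: [0.5267, -0.0239, 0.0917]
tool_rot: [0.764, -0.645, -0.002, -0.001]
contact_force: [1.3, 7.5, 1.6]
width: 0.173
```

Emit:
step_arm:
  motion:
    - {"x": 0.0034, "y": -0.02, "z": 0, "yaw": 0, "claw": 10}
    - {"x": 0.0067, "y": -0.04, "z": 0, "yaw": 0, "claw": 10}
    - {"x": 0.01, "y": -0.06, "z": 0, "yaw": 0, "claw": 10}
    - {"x": 0.0134, "y": -0.08, "z": 0, "yaw": 0, "claw": 10}

```text
time_s: 10.3
eef_pos: [0.527, -0.025, 0.0916]
tool_rot: [0.764, -0.645, -0.003, -0.002]
contact_force: [-0.2, 11.6, 3.2]
width: 0.179
```

Fz fell, z dropped and Fy rises against a wall, so the tip appears to be in the bar's hole. Relaxing sideways and lowering.

Emit:
step_arm:
  motion:
    - {"x": -0.01, "y": 0.06, "z": 0, "yaw": 0, "claw": 10}
    - {"x": -0.02, "y": 0.12, "z": -0.02, "yaw": 0, "claw": 10}
    - {"x": -0.02, "y": 0.12, "z": -0.04, "yaw": 0, "claw": 10}
    - {"x": -0.02, "y": 0.12, "z": -0.05, "yaw": 0, "claw": 10}

```text
time_s: 10.8
eef_pos: [0.527, -0.0239, 0.0901]
tool_rot: [0.764, -0.646, -0.0, -0.001]
contact_force: [2.6, 5.7, 2.2]
width: 0.178
```

Emit:
step_arm:
  motion:
    - {"x": 0.01, "y": 0.04, "z": -0.03, "yaw": 0, "claw": 10}
    - {"x": 0.01, "y": 0.05, "z": -0.06, "yaw": 0, "claw": 10}
    - {"x": 0.01, "y": 0.05, "z": -0.1, "yaw": 0, "claw": 10}
    - {"x": 0.01, "y": 0.05, "z": -0.1, "yaw": 0, "claw": 10}

```text
time_s: 11.3
eef_pos: [0.5268, -0.0231, 0.0857]
tool_rot: [0.763, -0.646, -0.0, 0.0]
contact_force: [1.7, 2.3, -2.2]
width: 0.175
```

Emit:
step_arm:
  motion:
    - {"x": 0.01, "y": 0.02, "z": -0.05, "yaw": 0, "claw": 10}
    - {"x": 0.01, "y": 0.02, "z": -0.1, "yaw": 0, "claw": 10}
    - {"x": 0.01, "y": 0.02, "z": -0.15, "yaw": 0, "claw": 10}
    - {"x": 0.01, "y": 0.02, "z": -0.15, "yaw": 0, "claw": 10}

```text
time_s: 11.8
eef_pos: [0.5269, -0.0223, 0.0797]
tool_rot: [0.763, -0.646, -0.0, 0.0]
contact_force: [0.4, -0.4, -1.3]
width: 0.18
```

Emit:
step_arm:
  motion:
    - {"x": 0, "y": 0, "z": -0.05, "yaw": 0, "claw": 10}
    - {"x": 0, "y": 0, "z": -0.1, "yaw": 0, "claw": 10}
    - {"x": 0, "y": 0, "z": -0.15, "yaw": 0, "claw": 10}
    - {"x": 0, "y": 0, "z": -0.2, "yaw": 0, "claw": 10}
    - {"x": 0, "y": 0, "z": -0.2, "yaw": 0, "claw": 10}

```text
time_s: 12.42
eef_pos: [0.5275, -0.0226, 0.0717]
tool_rot: [0.763, -0.646, 0.0, 0.0]
contact_force: [1.3, -2.1, -2.4]
width: 0.176
```

Emit:
step_arm:
  motion:
    - {"x": 0, "y": 0, "z": -0.05, "yaw": 0, "claw": 10}
    - {"x": 0, "y": 0, "z": -0.1, "yaw": 0, "claw": 10}
    - {"x": 0, "y": 0, "z": -0.15, "yaw": 0, "claw": 10}
    - {"x": 0, "y": 0, "z": -0.2, "yaw": 0, "claw": 10}

```text
time_s: 12.92
eef_pos: [0.5275, -0.0216, 0.0639]
tool_rot: [0.764, -0.646, -0.0, -0.0]
contact_force: [0.9, -0.4, 5.7]
width: 0.175
```

Emit:
step_arm:
  motion:
    - {"x": 0, "y": 0, "z": -0.03, "yaw": 0, "claw": 10}
    - {"x": 0, "y": 0, "z": -0.06, "yaw": 0, "claw": 10}
    - {"x": 0, "y": 0, "z": -0.08, "yaw": 0, "claw": 10}
    - {"x": 0, "y": 0, "z": -0.08, "yaw": 0, "claw": 10}

```text
time_s: 13.42
eef_pos: [0.5274, -0.0215, 0.061]
tool_rot: [0.764, -0.646, -0.0, -0.0]
contact_force: [-0.6, 1.3, 6.7]
width: 0.176
```

Emit:
step_arm:
  motion:
    - {"x": 0, "y": 0, "z": -0.02, "yaw": 0, "claw": 10}
    - {"x": 0, "y": 0, "z": -0.03, "yaw": 0, "claw": 10}
    - {"x": 0, "y": 0, "z": -0.03, "yaw": 0, "claw": 10}

```text
time_s: 13.8
eef_pos: [0.5274, -0.0215, 0.0609]
tool_rot: [0.764, -0.646, -0.001, -0.001]
contact_force: [-4.7, 2.3, 21.8]
width: 0.177
```

```bash
python3 - <<'E'
from h import *
f=grab('side');c=f['color']; cv2.imwrite('pics/j.png',cv2.resize(c[210:310,200:325],None,fx=6,fy=6,interpolation=2)); s=robot.observe();print(s['time_s'],s['eef_pos'],s['contact_force'])
E
```

```text
13.85 [ 0.52743059 -0.02148102  0.06091397] [-4.7700868   2.65019901 22.66534397]
```

View pics/j.png

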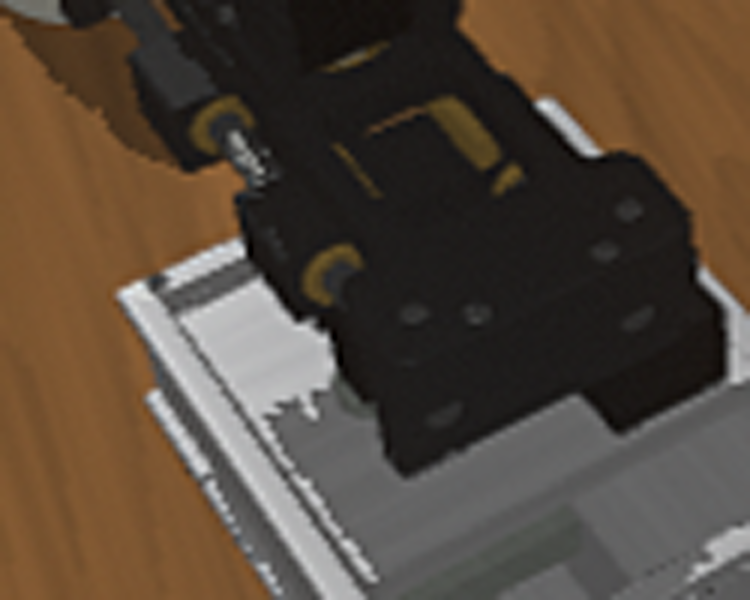

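The stop is hard at 0.0609 (22 N), and the collar is visible at carriage level, crop (350,395). Relaxing, releasing and lifting.

Emit:
step_arm:
  motion:
    - {"x": 0, "y": 0, "z": 0.03, "yaw": 0, "claw": 10}
    - {"x": 0, "y": 0, "z": 0.03, "yaw": 0, "claw": 40}
    - {"x": 0, "y": 0, "z": 0.03, "yaw": 0, "claw": 40}
    - {"x": 0, "y": 0, "z": 0.03, "yaw": 0, "claw": 40}
    - {"x": 0, "y": 0, "z": 0.03, "yaw": 0, "claw": 40}

```text
time_s: 14.48
eef_pos: [0.5273, -0.0221, 0.0606]
tool_rot: [0.764, -0.646, -0.0, 0.0]
contact_force: [0.1, -0.2, -0.5]
width: 0.454
```

Emit:
step_arm:
  motion:
    - {"x": 0, "y": 0, "z": 0.4, "yaw": 0, "claw": 40}
    - {"x": 0, "y": 0, "z": 1.2, "yaw": 0, "claw": 40}
    - {"x": 0, "y": 0, "z": 2.2, "yaw": 0, "claw": 40}
    - {"x": 0, "y": 0, "z": 3.2, "yaw": 0, "claw": 40}
    - {"x": 0, "y": 0, "z": 4.0, "yaw": 0, "claw": 40}

```text
time_s: 15.1
eef_pos: [0.5276, -0.0223, 0.2233]
tool_rot: [0.763, -0.646, 0.0, -0.001]
contact_force: [-0.2, 0.2, -0.6]
width: 0.455
```

Emit:
step_arm:
  motion:
    - {"x": -0.5, "y": 1.2, "z": 0, "yaw": 0, "claw": 40}
    - {"x": -0.5, "y": 2.4, "z": 0, "yaw": 0, "claw": 40}
    - {"x": -0.5, "y": 3.6, "z": 0, "yaw": 0, "claw": 40}
    - {"x": -0.5, "y": 4.8, "z": 0, "yaw": 0, "claw": 40}
    - {"x": -0.5, "y": 4.8, "z": 0, "yaw": 0, "claw": 40}

```text
time_s: 15.72
eef_pos: [0.507, 0.1744, 0.2213]
tool_rot: [0.766, -0.643, -0.0, -0.001]
contact_force: [0.1, -1.2, -0.2]
width: 0.457
```

```bash
python3 - <<'E'
from h import *
f=grab('side');c=f['color']; cv2.imwrite('pics/k.png',cv2.resize(c[210:360,200:360],None,fx=4,fy=4,interpolation=2)); s=robot.observe();print(s['time_s'],s['eef_pos'],s['contact_force'])
for n,F in(('side',f),('top',grab('top'))):
    p=cloud(F).reshape(-1,3)
    m=(np.hypot(p[:,0]-.5274,p[:,1]+.0225)<.016)
    q=p[m&(p[:,2]>.06)&(p[:,2]<.13)]; print(n,len(q),q[:,2].max() if len(q) else 0, np.percentile(q[:,2],90), q[q[:,2]>.088].mean(0))
    c=p[(np.hypot(p[:,0]-.5274,p[:,1]+.0225)<.03)&(p[:,2]>.045)&(p[:,2]<.054)&~m];print('carr z',np.median(c[:,2]))
E
```

```text
15.775 [0.50725438 0.17143158 0.22143407] [ 0.24961695 -1.21297368  0.05124933]
side 311 0.09586259329538904 0.0948000410461528 [ 0.52596802 -0.02575058  0.09332013]
carr z 0.04939036667701502
top 97 0.09926347307805417 0.09666228490267362 [ 0.52588884 -0.01919848  0.09492206]
carr z 0.05008642206755276
```

View pics/k.png

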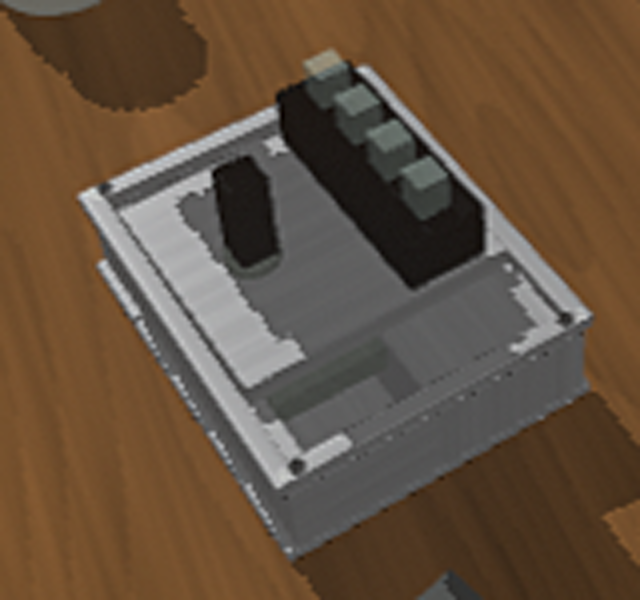

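The pin stands upright with its collar on the carriage (crop 260,262), and its top is at about 95 mm, which matches home. Handing in.

```bash
python3 -c "
from station import robot
print(robot.job_done())"
```

```text
the job is handed in; nothing more can be done
None
```

I took the lock pin from the large stand and fed it into the carriage hole. I then swept carriage and pin along the bed until the tip dropped into the bar's hole, at about +5 to +8 mm on the bed's y. With the pin still held, I pushed it home to a hard stop, then let go and moved the arm clear. I handed the job in at about 16 s; it gives no verdict.

**Last checks:**
- The pin stands upright with its top at about 95 mm, which matches the tip at 8 mm.
- The collar looks seated on the carriage, and the carriage surface is at about 50 mm and looks flat.
- The arm is clear of everything, with wrist force near zero. The jar, flasks and box were never approached, but I did not measure them again at the end.

**Failures and disagreements:**
- The first two tries at the carriage hole landed on its surface, at 13 to 22 N. The third landed there at 20 N and then slipped in.
- The final seating push read about 22 N. The highest force I read was 22.7 N at the wrist, against the 40 N limit, but I read force only at the end of each move, so a short peak between readings could have been missed.
- The side and top cameras disagreed by 4 to 6 mm in y. I relied mostly on the top one.
- The spring shoes gave no clear resistance at 25 mm; I first saw about 6 N near 11 mm.

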